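# Zero the kitchen scale

### The job

A shot glass stands on the kitchen scale, ready to be filled. Zero the scale: with the fingertips gently press the blue key in most of the way or fully, keep it down for about a second, then let it spring back and withdraw. Leave the red and yellow keys, the glass and everything else on the worktop alone; nothing is to be picked up.

Things in the scene. Friction and masses are not known exactly. Their poses are not given: they have to be found in the camera images.
- scale: flat white kitchen scale, 220 mm deep (x) by 240 mm wide (y), fixed to the worktop. Origin at the centre of its underside; its x axis points away from the keys, across the steel platform, z up. The deck is 24 mm above the worktop; along the front edge, 80 mm from the origin to -x, three keys stand in a row 65 mm apart (y = -65, 0 and 65 mm); which colour is where differs each time
- platform (a point): centre of the top of the scale's steel platform, 134 (x) by 200 (y) mm, 27 mm above the worktop
- blue_mount: grey ring in which the blue key sits, with the key; fixed to the scale. Origin at deck height under the middle of the key, z up
- blue_top (a point): centre of the top face of the blue key (zero): a round cap 23 mm across, standing 9 mm proud of the scale's deck in a flat grey ring 31 mm across (2 mm high); the point sinks with the key
- blue_key (a joint): how far the blue key is pressed in, m: 0 up, 0.005 at its stop. It springs back when let go; it starts to move at about 0.8 N and reaches its stop at about 4.8 N
- red_top (a point): centre of the top face of the red key (not to be pressed): a round cap 23 mm across, standing 9 mm proud of the scale's deck in a flat grey ring 31 mm across (2 mm high); the point sinks with the key
- red_key (a joint): how far the red key is pressed in, m: 0 up, 0.005 at its stop. It springs back when let go; it starts to move at about 0.8 N and reaches its stop at about 4.8 N
- yellow_top (a point): centre of the top face of the yellow key (not to be pressed): a round cap 23 mm across, standing 9 mm proud of the scale's deck in a flat grey ring 31 mm across (2 mm high); the point sinks with the key
- yellow_key (a joint): how far the yellow key is pressed in, m: 0 up, 0.005 at its stop. It springs back when let go; it starts to move at about 0.8 N and reaches its stop at about 4.8 N
- shot_glass_mid (a point): middle of the empty clear shot glass, 49 mm across and 61 mm high, standing loose on the steel platform its axis at least 95 mm from the middle of any key; the point is half-way up
- grinder_mid (a point): bystander: steel grinder with a black top, 69 mm across, 135 mm high, loose; point half-way up on its axis
- mug_green_mid (a point): bystander: green and white mug, 86 mm across, 121 mm with its handle, 99 mm high, loose; point half-way up on the axis of its cup
- tin_small_mid (a point): bystander: plain ribbed tin, 66 mm across, 86 mm high, loose; point half-way up on its axis
- teaspoon_mid (a point): bystander: steel teaspoon lying flat, 132 mm long, 9 mm high, loose; point at its middle
There are look-alikes about, which are no part of the job. Leave any orange look-alike of the part that bears shot_glass_mid alone.

How it is judged:
On the way, in this order (a step that is already met when the one before it is completed fails the run):
1. the fingers press the blue key in by more than 3 of its 5 mm and keep it there for 0.6 s (value of joint blue_key above 0.003 m and contact force between the fingers and blue_mount above 0.3 N), for 0.6 s.
2. the blue key is let go and springs back up (value of joint blue_key below 0.001 m and contact force between the fingers and blue_mount below 0.1 N), for 0.2 s.
At the end, for the whole second after the job is handed in: after the press, all three keys are up again (within 1 mm), the shot glass stands upright on the scale within 10 mm of where it was, and grinder, mug, tin and teaspoon are within 15 mm of where they were (value of joint each of blue_key, red_key, yellow_key below 0.001 m and distance of shot_glass_mid from where it was at the start of the episode below 0.01 m and angle between shot_glass_mid's own z axis and vertical below 0.1 rad and distance of each of grinder_mid, mug_green_mid, tin_small_mid, teaspoon_mid from where it was at the start of the episode below 0.015 m); the robot touches nothing.
It fails at once if the red or the yellow key is pressed in by more than 1.5 mm (value of joint any of red_key, yellow_key above 0.0015 m).
It fails at once if the blue key or its ring is pressed with more than 25 N, or the scale's body with more than 25 N (contact force between any of the fingers, the arm and blue_mount above 25 N or contact force between any of the fingers, the arm and scale above 25 N).
It fails at once if the shot glass is shifted by more than 10 mm, tipped or lifted (distance of shot_glass_mid from where it was at the start of the episode above 0.01 m or angle between shot_glass_mid's own z axis and vertical above 0.2 rad or height (world z) of shot_glass_mid above 0.065 m).
It fails at once if a bystander on the worktop is shifted or lifted by more than 15 mm (distance of any of grinder_mid, mug_green_mid, tin_small_mid, teaspoon_mid from where it was at the start of the episode above 0.015 m).
It also fails if it takes over 32 s, if anything falls off the work surface, if the arm or the gripper's body presses on something with over 40 N, if the wrist force passes 120 N, or if a joint passes its speed limit or range.

### The arm

A 6-joint arm with a two-finger parallel gripper is mounted at the origin on a cart in front of the work surface, level with it; the furniture and walls round the work are solid. World frame = base frame: x ahead of the robot, y to its left, z up, the work surface at z = 0. Lengths are in m, angles in rad, forces in N, time in s.
With the tool pointing down it reaches from about 0.2 to 0.875 m from the base axis. Payload 3.4 kg.
Tool frame: the origin (TCP) lies between the finger pads; the fingertips stand ctrl.tips_ahead ahead of it and the grasp point (between the pads) lies 11 mm behind it (ctrl.tips_ahead is the distance from the TCP to the fingertips, in m); z points along the fingers, y is the line along which they close (so a half turn about z gives the same grasp; the last joint's range is limited). The gripper opens to 94 mm and grips with 3 to 60 N. Pads are 16 mm wide; open, the fingers measure 119 mm over their backs; the gripper's body (75 mm by 177 mm) begins 78 mm behind the grasp point.
Start: joints at [1.129, 0.276, 1.505, -0, 1.361, -0.121], TCP at [0.181, 0.546, 0.213] pointing down, gripper open.
Joint ranges: [-2.89, 2.89], [-0.75, 2.08], [0.22, 2.7], [-1.18, 4.32], [0.11, 2.71], [-2.7, 2.7]. Speed limits (rad/s): [2.57, 2.57, 3.14, 3.14, 3.14, 3.14].

### API

Orientations are given as a unit quaternion [w, x, y, z].
In Python, from bench import ctrl, optics gives the robot as it stands. The module is installed in compiled form; this text tells all that it offers.
- The arm moves only by the shell command python3 -m inch 'ROWS' [OPENING]. ROWS is a JSON object of lists of equal length, an entry for each row: "offset": the shift along the tool's x, y, z in mm, a list of three; "twist": the turn, a rotation vector about the tool's x, y, z in rad, a list of three. In form: {"offset": [[dx, dy, dz], ...], "twist": [[ax, ay, az], ...]}. A call has 1 to 12 rows; each row is the pose to reach, as a shift and turn from the pose commanded when the call began, along the tool's axes at that moment; what a row does not reach only later rows make up. A row lasts 1/10 s, in which the tool goes at most 50 mm and 8.59 degrees, less where a joint would pass 70% of its speed; a pose out of reach is approached as far as the arm can. A call with a gripper value outside its range is refused whole. OPENING is the opening, from 0 (shut) to 1 (fully open), set as the call begins (- or left out, the last holds). The fingers move at their own pace and stop on an object; the grip force is fixed at half the most. Time passes only in rows, so rows that repeat a pose let the fingers close. It gives the time, the measured TCP pose, the force, the opening and the grip force at its end, in the units of the state.
- ctrl.get_state(): the state, without advancing time (a new reading comes with each control period).
- optics.camera(name): name is "scene" or "top" or "wrist"; returns (picture, depth): 480x640x3 uint8, red, green, blue; 480x640 float32, m along the optical axis (not along the pixel's ray), 0 where there is no reading.
- optics.camera_model(name): a dict with "camera_matrix" (3x3 intrinsics, pixels), "R" (3x3) and "t" (3): a world point X has camera coordinates R X + t; the wrist camera has in their place "hand_eye" (4x4, takes a point from camera to tool coordinates, whose origin is the TCP and whose axes are the flange's). Camera axes: x right, y down, z forward; pixel columns grow to the right and rows downward; lengths in m; the calibration is good to about 2 mm. A picture is of the moment at which its call begins: read the wrist's pose just before it. camera_model takes no time and is no camera call.
- ctrl.close_job(): hands the job in; it is judged then, once.
The state is a dict: "time_s": time; "joint_positions": joint angles; "joint_velocities": joint speeds; "tau": joint torques, N m; "tcp_pos": TCP position; "tool_rot": TCP orientation; "ft_force": force on the tool from outside, world axes, zero at the start; "wrist_torque": the same for the moment, N m; "finger_gap": opening from 0.0 (shut) to 1.0 (fully open); "grasp_force": force on a finger pad.
Only numpy, scipy, OpenCV 4.12 (cv2) and the standard library are available. Lean on these libraries where they do the work, as an engineer would, in place of code of your own. Each camera call takes 0.05 s, during which the arm holds its last target. There are 200 camera calls.

## Working session

There is one attempt and no reset: what is moved stays moved. The work goes in short steps, Python scripts to look and compute and a shell command to move; the robot and the scene stay as the last step left them, time stands still between calls to the robot, and variables do not carry over. Pictures are saved under pics/ and viewed, at most 10 in all, crops included, and the job is handed in when it is done.

```bash
mkdir -p pics
python3 - <<'E'
from bench import ctrl, optics
import cv2,numpy as np
s=ctrl.get_state(); print(s['tcp_pos'],s['tool_rot'],s['finger_gap'],s['ft_force'],ctrl.tips_ahead,s['time_s'])
for n in('scene','top'):
    p,d=optics.camera(n); cv2.imwrite(f'pics/{n}.png',p[:,:,::-1]); np.savez(f'{n}.npz',p=p,d=d)
    print(n,optics.camera_model(n))
E
```

```text
[0.18108795 0.54517966 0.21262042] [-2.36615500e-04  1.59699590e-01  9.87165274e-01 -8.41315518e-04] 1.001201335284243 [-0.41442084 -0.01713652 -0.402527  ] 0.008 0.0
scene {'camera_matrix': array([[514.69930766,   0.        , 320.79291436],
       [  0.        , 514.69930766, 237.48916784],
       [  0.        ,   0.        ,   1.        ]]), 'R': array([[-0.29681823, -0.95492753, -0.00351474],
       [-0.69147182,  0.21746438, -0.68889474],
       [ 0.65860888, -0.20204617, -0.72485287]]), 't': array([0.02577318, 0.44010435, 1.26487931])}
top {'camera_matrix': array([[578.77105492,   0.        , 330.06452192],
       [  0.        , 578.77105492, 239.91712408],
       [  0.        ,   0.        ,   1.        ]]), 'R': array([[ 0.00318469, -0.99992718,  0.01164012],
       [-0.99760955, -0.00398039, -0.06898804],
       [ 0.06902935, -0.01139259, -0.99754958]]), 't': array([-0.13359489,  0.54274825,  1.54487342])}
```

View pics/top.png

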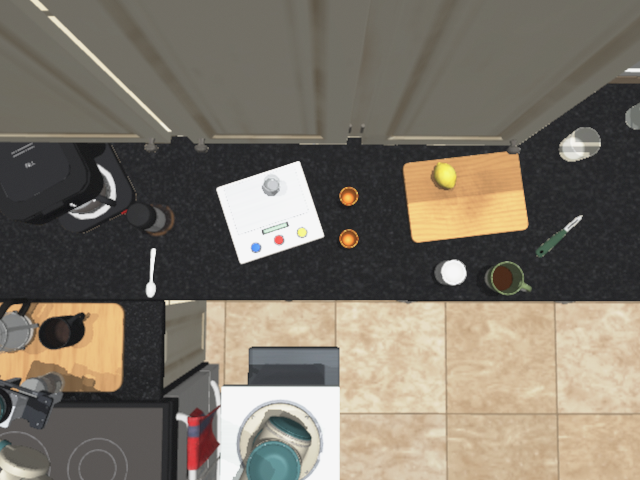

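View pics/scene.png

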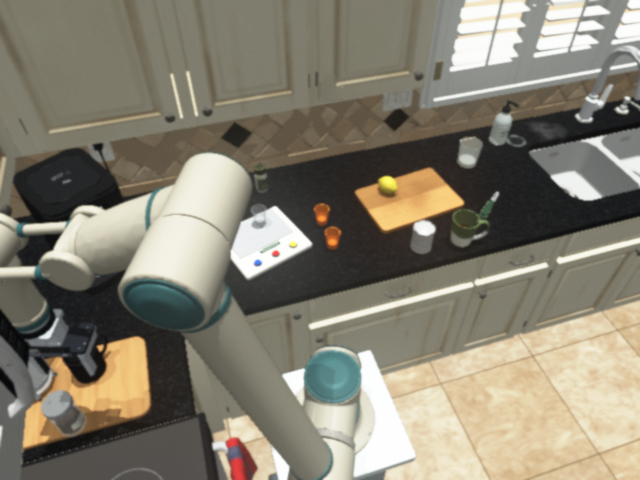

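The top view shows blue at (256,247), red at (279,240), yellow at (302,232), the glass at (271,185), the spoon at (151,272), and the grinder at (150,218). The scene view agrees, with blue at (258,262).

```bash
cat > h.py <<'E'
import numpy as np,cv2
from bench import optics
def ray(m,u,v,z):
    K,R,t=m['camera_matrix'],m['R'],m['t']; c=-R.T@t; d=R.T@np.linalg.solve(K,[u,v,1]); return c+d*(z-c[2])/d[2]
def blobs(p,roi):
    h=cv2.cvtColor(p,cv2.COLOR_RGB2HSV); o={}
    for n,lo,hi in(('blue',(100,120,60),(125,255,255)),('red',(0,150,100),(8,255,255)),('red2',(172,150,100),(180,255,255)),('yellow',(24,80,100),(36,255,255))):
        m=cv2.inRange(h,lo,hi); M=np.zeros_like(m); x0,y0,x1,y1=roi; M[y0:y1,x0:x1]=m[y0:y1,x0:x1]
        k,_,st,ce=cv2.connectedComponentsWithStats(M)
        if k>1: i=1+st[1:,4].argmax(); o[n]=(ce[i],st[i])
    return o
E
python3 - <<'E'
from h import *
for n,roi in(('top',(215,160,325,265)),('scene',(235,205,312,280))):
    f=np.load(n+'.npz'); m=optics.camera_model(n)
    for k,(c,s) in blobs(f['p'],roi).items(): print(n,k,c.round(1),s,ray(m,*c,.033).round(4))
m=optics.camera_model('top')
for k,u,v,z in(('glass',271,185,.06),('spoon',151,272,.005),('grinder',142,216,.13)):print(k,ray(m,u,v,z).round(3))
E
```

```text
top blue [255.3 247.2] [252 244   8   8  49] [0.522  0.0682 0.033 ]
top red [278.7 239.8] [276 237   7   7  38] [0.5419 0.0061 0.033 ]
top yellow [301.5 231.8] [298 228   8   8  51] [ 0.5638 -0.0548  0.033 ]
scene blue [257.5 262.3] [255 260   6   5  22] [0.516  0.0683 0.033 ]
scene red [275.4 252.9] [273 251   5   4  14] [0.5371 0.0072 0.033 ]
scene yellow [292.6 244. ] [290 242   7   5  27] [ 0.5571 -0.0536  0.033 ]
glass [0.686 0.026 0.06 ]
spoon [0.455 0.353 0.005]
grinder [0.594 0.342 0.13 ]
```

```bash
Z='[0,0,0]'
python3 -m inch '{"offset":[[-15,-11,0],[-45,-33,0],[-85,-62,0],[-130,-95,0],[-175,-129,0],[-220,-162,0],[-265,-195,0],[-310,-228,0],[-355,-261,0],[-400,-294,0],[-440,-323,0],[-471,-346,0]],"twist":[[0,0,0],[0,0,0],[0,0,0],[0,0,0],[0,0,0],[0,0,0],[0,0,0],[0,0,0],[0,0,0],[0,0,0],[0,0,0],[0,0,0]]}' 0
python3 -m inch '{"offset":[[0,0,0],[0,0,0],[0,0,0]],"twist":[[0,0,0],[0,0,0],[0,0,0]]}'
python3 - <<'E'
from h import *
from bench import ctrl
from scipy.spatial.transform import Rotation as Ro
s=ctrl.get_state(); p,d=optics.camera('wrist'); cv2.imwrite('pics/w1.png',p[:,:,::-1])
m=optics.camera_model('wrist'); H=np.array(m['hand_eye']); q=s['tool_rot']
T=np.eye(4);T[:3,:3]=Ro.from_quat([q[1],q[2],q[3],q[0]]).as_matrix();T[:3,3]=s['tcp_pos']
W=np.linalg.inv(T@H); mm=dict(camera_matrix=m['camera_matrix'],R=W[:3,:3],t=W[:3,3])
print(s['tcp_pos'],q,s['finger_gap'],s['ft_force'],s['time_s'])
for k,(c,st) in blobs(p,(0,0,640,480)).items():
    P=ray(mm,*c,.033); print(k,c.round(1),st,P.round(4),'tool mm',(T[:3,:3].T@(P-T[:3,3])*1000).round(1),d[int(c[1]),int(c[0])])
E
```

```text
time_s: 1.3
tcp_pos: [0.5024, 0.0896, 0.2135]
tool_rot: [-0.0, 0.16, 0.987, -0.0]
ft_force: [1.5, 1.1, 0.7]
finger_gap: 0.021
grasp_force: 0.0
time_s: 1.6
tcp_pos: [0.5011, 0.0929, 0.2132]
tool_rot: [-0.001, 0.16, 0.987, 0.0]
ft_force: [0.1, 0.2, -0.1]
finger_gap: 0.0
grasp_force: 0.0
[0.50106498 0.09287947 0.21324023] [-6.99629728e-04  1.59698092e-01  9.87165646e-01  1.32445989e-04] 0.00044796130083095864 [ 0.14266042  0.19233125 -0.11770267] 1.6
blue [304.  245.2] [294 235  21  21 352] [0.5216 0.0687 0.033 ] tool mm [-27.4 -16.5 180.2] 0.36643493
red [255.1 280.5] [245 271  21  20 315] [0.5418 0.0077 0.033 ] tool mm [-65.8 -68.  180.1] 0.37498242
yellow [208.8 314.4] [198 305  22  20 347] [ 0.5625 -0.0533  0.033 ] tool mm [-104.6 -119.4  180.1] 0.38506144
```

View pics/w1.png

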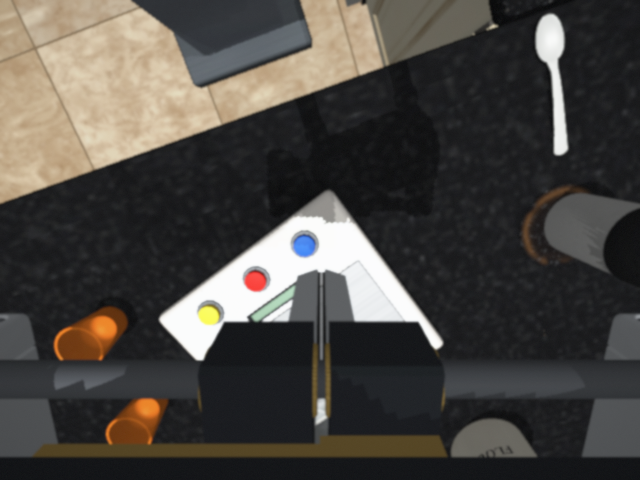

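The wrist view shows blue at (304,245), red at (255,280) and yellow at (209,314). The blue position agrees with the top view to about 1 mm. Next I'll move above the key and stop about 22 mm short.

```bash
python3 -m inch '{"offset":[[-9,-5,0],[-19,-11,0],[-27,-16,0],[-27,-16,15],[-27,-16,40],[-27,-16,70],[-27,-16,100],[-27,-16,125],[-27,-16,142],[-27,-16,150],[-27,-16,150],[-27,-16,150]],"twist":[[0,0,0],[0,0,0],[0,0,0],[0,0,0],[0,0,0],[0,0,0],[0,0,0],[0,0,0],[0,0,0],[0,0,0],[0,0,0],[0,0,0]]}'
python3 - <<'E'
from h import *
from bench import ctrl
from scipy.spatial.transform import Rotation as Ro
s=ctrl.get_state(); p,d=optics.camera('wrist'); cv2.imwrite('pics/w2.png',p[:,:,::-1])
m=optics.camera_model('wrist'); H=np.array(m['hand_eye']); q=s['tool_rot']
T=np.eye(4);T[:3,:3]=Ro.from_quat([q[1],q[2],q[3],q[0]]).as_matrix();T[:3,3]=s['tcp_pos']
W=np.linalg.inv(T@H); mm=dict(camera_matrix=m['camera_matrix'],R=W[:3,:3],t=W[:3,3])
print(s['tcp_pos'],q,s['finger_gap'],s['ft_force'],s['time_s'])
for k,(c,st) in blobs(p,(0,0,640,480)).items():
    P=ray(mm,*c,.033); print(k,c.round(1),st,P.round(4),'tool mm',(T[:3,:3].T@(P-T[:3,3])*1000).round(1),d[int(c[1]),int(c[0])])
E
```

```text
time_s: 2.85
tcp_pos: [0.5238, 0.0689, 0.0641]
tool_rot: [0.001, 0.16, 0.987, 0.0]
ft_force: [0.2, 0.4, 0.0]
finger_gap: 0.006
grasp_force: 0.0
[0.52379389 0.06885752 0.06409185] [6.56561537e-04 1.59739185e-01 9.87159028e-01 1.23192168e-04] 0.006490104358914257 [0.20899338 0.40464944 0.04475459] 2.85
blue [317.7 261. ] [300 248  37  34 698] [0.5178 0.0694 0.033 ] tool mm [ 5.9 -1.4 31.1] 0.21423587
red [233.9 316.8] [219 308  33  22 344] [0.536  0.0087 0.033 ] tool mm [-30.5 -53.3  31.1] 0.2222125
```

View pics/w2.png

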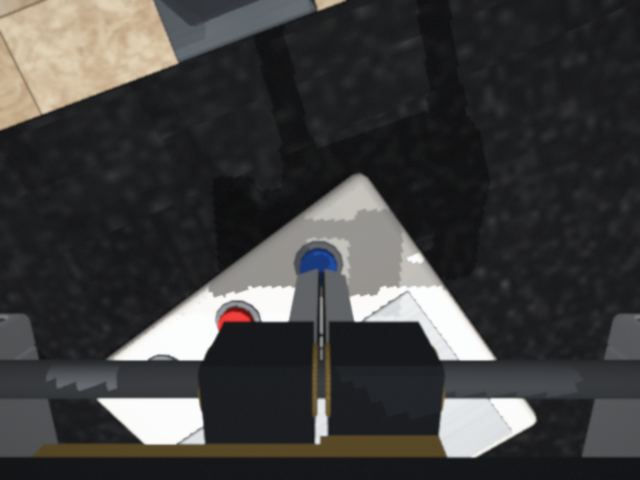

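The wrist view shows blue at about (318,265), partly hidden behind the fingertips. Allowing for that, the offset is +2.5 mm in tool x and -1 mm in tool y. I'll correct it and descend slowly.

```bash
python3 -m inch '{"offset":[[2.5,-1,3],[2.5,-1,8],[2.5,-1,13],[2.5,-1,17],[2.5,-1,20],[2.5,-1,22],[2.5,-1,23],[2.5,-1,24],[2.5,-1,24],[2.5,-1,24]],"twist":[[0,0,0],[0,0,0],[0,0,0],[0,0,0],[0,0,0],[0,0,0],[0,0,0],[0,0,0],[0,0,0],[0,0,0]]}'
python3 -c "
from bench import ctrl
s=ctrl.get_state();print(s['tcp_pos'],s['ft_force'])"
```

```text
time_s: 3.9
tcp_pos: [0.52, 0.0689, 0.0396]
tool_rot: [-0.0, 0.16, 0.987, 0.0]
ft_force: [-0.7, 0.3, 2.2]
finger_gap: 0.006
grasp_force: 1.0
[0.52002242 0.06885422 0.0396177 ] [-0.69590192  0.26721215  2.2444336 ]
```

Contact is at the expected height, with 2.2 N meaning about 1.6 mm of travel. I'll press about 2.8 mm further and hold.

```bash
python3 -m inch '{"offset":[[0,0,1],[0,0,2],[0,0,2.8],[0,0,2.8],[0,0,2.8],[0,0,2.8]],"twist":[[0,0,0],[0,0,0],[0,0,0],[0,0,0],[0,0,0],[0,0,0]]}'
```

```text
time_s: 4.5
tcp_pos: [0.5201, 0.0688, 0.0367]
tool_rot: [-0.0, 0.16, 0.987, 0.0]
ft_force: [-2.5, 0.2, 4.8]
finger_gap: 0.004
grasp_force: 2.2
```

The key is about 4.3 mm in at 4.8 N. I'll hold it for a second, then release and withdraw straight up.

```bash
python3 -m inch '{"offset":[[0,0,0.3],[0,0,0.3],[0,0,0.3],[0,0,0.3],[0,0,0.3],[0,0,0.3],[0,0,0.3],[0,0,0.3],[0,0,0.3]],"twist":[[0,0,0],[0,0,0],[0,0,0],[0,0,0],[0,0,0],[0,0,0],[0,0,0],[0,0,0],[0,0,0]]}'
python3 -m inch '{"offset":[[0,0,-2],[0,0,-5],[0,0,-10],[0,0,-20],[0,0,-35],[0,0,-60],[0,0,-90],[0,0,-120],[0,0,-140],[0,0,-150],[0,0,-150],[0,0,-150]],"twist":[[0,0,0],[0,0,0],[0,0,0],[0,0,0],[0,0,0],[0,0,0],[0,0,0],[0,0,0],[0,0,0],[0,0,0],[0,0,0],[0,0,0]]}'
python3 - <<'E'
from h import *
p,d=optics.camera('top'); cv2.imwrite('pics/t2.png',p[140:310,100:540,::-1])
p,d=optics.camera('wrist'); cv2.imwrite('pics/w3.png',p[:,:,::-1])
E
```

```text
time_s: 5.4
tcp_pos: [0.5201, 0.0688, 0.0364]
tool_rot: [-0.0, 0.16, 0.987, 0.0]
ft_force: [-2.9, -0.3, 4.7]
finger_gap: 0.002
grasp_force: 2.3
time_s: 6.6
tcp_pos: [0.5198, 0.0688, 0.1857]
tool_rot: [-0.0, 0.16, 0.987, -0.0]
ft_force: [1.1, 0.3, -0.5]
finger_gap: 0.001
grasp_force: 0.0
```

View pics/w3.png

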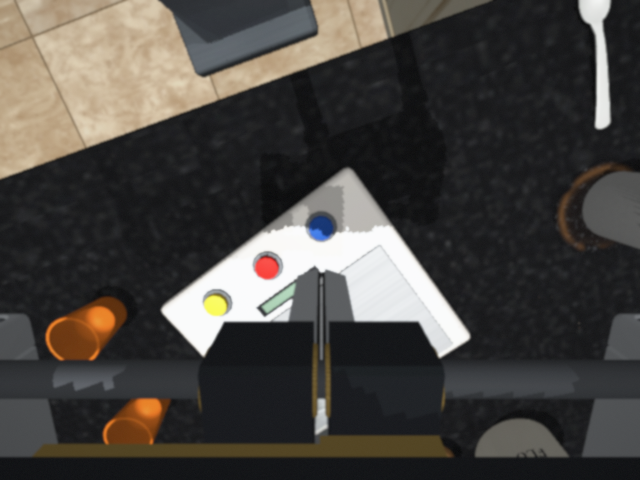

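The blue key at (321,228) is up again and everything is in place.

```bash
python3 -c "
from bench import ctrl
print(ctrl.close_job())"
```

```text
the job is handed in; nothing more can be done
None
```

I zeroed the scale and handed the job in: the blue key was held down about 1 s at roughly 4.7 N (an estimated 4.5–5 mm in) and released, it looked up again in the wrist camera, and I saw nothing else disturbed; no verdict came back.

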